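Draw a case mould into line with a drift and pin it

ROBOT

A 6-joint arm with a two-finger parallel gripper is mounted at the origin on the work surface. World frame = base frame: x ahead of the robot, y to its left, z up, the work surface at z = 0. Lengths are in m, angles in rad, forces in N, time in s.
With the tool pointing down it reaches from about 0.3 to 0.75 m from the base axis. Payload 8.5 kg.
Tool frame: the origin (TCP) lies at the centre of the arm's flange, where the gripper is bolted on; the fingertips stand 173 mm ahead of it and the grasp point (between the pads) lies hold_point_z ahead of it (hold_point_z is the distance from the TCP to the grasp point, in m); z points along the fingers, y is the line along which they close (so a half turn about z gives the same grasp; the last joint's range is limited). The gripper opens to 85 mm and grips with 20 to 120 N. Pads are 22 mm wide; open, the fingers measure 114 mm over their backs; the gripper's body (76 mm by 85 mm) begins 54 mm behind the grasp point. The pads swing forward as they close: fully open they stand 13 mm farther back than shut.
Start: joints at [-1.475, 0.381, 1.297, -0, 1.464, -0.215], TCP at [0.168, -0.524, 0.405] pointing down, gripper open.
Joint ranges: [-3.11, 3.11], [-0.89, 2.33], [0.22, 2.48], [-1.42, 4.56], [0.17, 2.85], [-2.88, 2.88]. Speed limits (rad/s): [2.39, 2.39, 3.14, 3.14, 3.14, 3.14].

INTERFACE

Orientations are given as a unit quaternion [x, y, z, w].
In Python, from station import get_obs, get_image, calibration, finish_job, hold_point_z gives the robot as it stands.
- The arm moves only by the tool apply_moves, never from a script. Its argument "rows" is a list of rows, each an object of numbers: "x", "y", "z": the shift along the tool's x, y, z in m; "wx", "wy", "wz": the turn, a rotation vector about the tool's x, y, z in rad. A call has 1 to 5 rows; each row is the pose to reach, as a shift and turn from the pose commanded when the call began, along the tool's axes at that moment; what a row does not reach only later rows make up. A row lasts 1/10 s, in which the tool goes at most 50 mm and 8.59 degrees, less where a joint would pass 70% of its speed; a pose out of reach is approached as far as the arm can. A call with a gripper value outside its range is refused whole. "gripper" is the gripper's target within -1 to 1 (shut at 1, half-way at 0, fully open at -1), set as the call begins (left out, the last holds). The fingers move at their own pace and stop on an object; "squeeze" is the grip in N (left out, the last holds). Time passes only in rows, so rows that repeat a pose let the fingers close. It gives the time, the measured TCP pose, the force, the opening and the grip force at its end, in the units of the state.
- get_obs(): the state, without advancing time (a new reading comes with each control period).
- get_image(name): name is "scene" or "top" or "wrist"; returns the picture (384x512x3 uint8, blue, green, red); there is no depth.
- calibration(name): a dict with "K" (3x3 intrinsics, pixels), "eye" and "orientation" of the camera in the world. Camera axes: x right, y up, looking along -z (the intrinsics and any distortion apply to the point x, -y, -z); pixel columns grow to the right and rows downward; lengths in m; the calibration is good to about 2 mm. A picture is of the moment at which its call begins: read the wrist's pose just before it. calibration takes no time and is no camera call; for the wrist camera it gives the pose at the moment of the call.
- finish_job(): hands the job in; it is judged then, once.
The state is a dict: "clock": time; "joints": joint angles; "joint_vel": joint speeds; "joint_efforts": joint torques, N m; "tool_pos": TCP position; "tcp_rot": TCP orientation; "ft_force": force on the tool from outside, world axes, zero at the start; "moment": the same for the moment, N m; "gripper_width": opening from 0.0 (shut) to 1.0 (fully open); "finger_force": force on a finger pad.
Only numpy, scipy, OpenCV 4.12 (cv2) and the standard library are available. Lean on these libraries where they do the work, as an engineer would, in place of code of your own. Each camera call takes 0.05 s, during which the arm holds its last target. There are 200 camera calls.

TASK

The sliding half of the wooden case mould is out of line, so the holes in its steel strap stand off those in the bar underneath. Take the tapered drift from the rack and push its point down through the strap's larger hole and the bar's hole by feel, gently, never forcing it, until its collar sits on the strap and the halves are drawn into line; leave it there and then push the plain steel locking pin fully home through the smaller hole. Leave everything else on the bench as it is.

Things in the scene. Friction and masses are not known exactly. Their poses are not given: they have to be found in the camera images.
- mould: Fixed baseboard 190 x 260 x 20 mm. Origin on the table under the strap's middle; z up, y along the strap, x away from the robot towards the two wooden halves (from x = 62 mm on, up to 87 mm high). Bridging it, 66 to 78 mm above the table, a clamped steel bar, and over that, 79 to 91 mm, the sliding steel strap (60 x 190 mm). Neither drift nor pin may load it with over 35 N (all contacts added up).
- strap (a joint): Slide of the strap along the mould's y, in m: 0 when its holes are at y = -60 and +60 mm. Starts at -0.0145 to -0.013, so 6 to 21 mm out of line with the bar. Sprung towards negative (120 N/m, 1 N at the start, 2 to 3 N in line) with 2 N of sliding friction: drawing it into line takes 4 to 6 N sideways and, with rubbing, 5 to 10 N down on the drift, and if let go it may creep back.
- big_hole (a point): Centre of the mouth of the strap's larger hole (30 mm), on the strap's top face 91 mm above the table; moves with the strap. Axes as the mould.
- small_hole (a point): Centre of the mouth of the strap's smaller hole (17 mm), on the strap's top face; moves with the strap.
- bar_nominal (a point): Nominal centre of the bar's larger hole, on the bar's top face 78 mm above the table, at mould x = 0, y = -60 mm. The true hole (30 mm, through the 12 mm bar) lies up to 7 mm either way along y from here: not measured, to be felt or seen. The bar's smaller hole (17 mm) is 120 mm from the larger in +y, as in the strap. Below both holes there is free room for drift and pin.
- rack: Fixed wooden rack 70 x 230 x 95 mm tall with three 32 mm holes in a row along its y, 75 mm apart; origin under its middle on the table. Drift, locking pin and a punch stand in it in any order, each hanging by its collar on the top face.
- drift: Steel drift with round dark wooden handle, 0.35 kg. Origin: centre of its collar's underside; z up the handle. Below it a 29 mm shank, 30 mm long, then a 55 mm taper to a 6 mm point, 85 mm under the collar. Collar 46 mm across, 6 mm thick; handle 24 mm across, from 6 to 44 mm above the origin, top at 53 mm. Home when the collar rests on the strap.
- drift_tip (a point): The drift's point, 85 mm below its collar's underside.
- pin: Plain steel locking pin, all steel with round steel head, about 0.12 kg. Origin at the centre of its collar's underside, z up. Below: a straight 14 mm pin, 38 mm long, its last 5 mm chamfered to 8 mm. Collar 44 mm across, 5 mm thick; above it a round grip 18 mm across, from 5 to 45 mm above the origin.
- punch: Bystander: short square-headed steel punch standing in the rack, 16 mm square head 30 mm tall above a thin 44 mm collar; not part of the job; origin at its collar's underside.
- disc_form: Bystander: small wooden disc, 60 mm across, 14 mm tall, between robot and work; origin at its underside's centre.
- block_form: Bystander: wooden block 50x90x30 mm; origin at its underside's centre.
- tape: Bystander: cardboard ring, 70 mm across, 20 mm tall; origin at its underside's centre.
- slab_form: Bystander: wooden slab 70x100x18 mm; origin at its underside's centre.
Not all that is in view belongs to the job. Leave any purple or red look-alike of the pin alone.

How it is judged:
On the way, in this order (a step that is already met when the one before it is completed fails the run):
1. the drift's point is through the strap and in the bar's hole while the strap is still out of line (z of drift_tip in the frame of big_hole below -0.015 m and horizontal distance between drift_tip and big_hole below 0.013 m and value of joint strap below -0.009 m).
2. the drift is home in the larger hole, its collar on the strap (z of drift in the frame of big_hole below 0.003 m and horizontal distance between drift and big_hole below 0.004 m and angle between drift's own z axis and vertical below 0.08 rad), for 0.2 s.
3. the locking pin is home in the smaller hole (z of pin in the frame of small_hole below 0.003 m and horizontal distance between pin and small_hole below 0.004 m and angle between pin's own z axis and vertical below 0.08 rad), for 0.2 s.
At the end, for the whole second after the job is handed in: Drift and pin stand at rest in the larger and the smaller hole, each collar within 3 mm of the strap's top, within 4 mm of the hole's centre and within 0.08 rad of upright; the strap is drawn to above -9 mm (all of step 2 and all of step 3 and value of joint strap above -0.009 m and linear speed of each of drift, pin below 0.02 m/s); the robot touches nothing.
It fails at once if the drift is forced: it presses on the mould with more than 35 N (contact force between drift and mould above 35 N).
It fails at once if the pin is forced: it presses on the mould with more than 35 N (contact force between pin and mould above 35 N).
It fails at once if a bystander (punch, ring, disc, block or slab) is moved over 30 mm (distance of any of punch, disc_form, block_form, tape, slab_form from where it was at the start of the episode above 0.03 m).
It also fails if it takes over 72 s, if anything falls off the work surface, if the arm or the gripper's body presses on something with over 40 N, if the wrist force passes 120 N, or if a joint passes its speed limit or range.

## Working session

There is one attempt and no reset: what is moved stays moved. The work goes in short steps, Python scripts to look and compute and a tool call to move; the robot and the scene stay as the last step left them, time stands still between calls to the robot, and variables do not carry over. Pictures are saved under pics/ and viewed, at most 10 in all, crops included, and the job is handed in when it is done.

Besides the shell and the picture viewer there is one more tool, called after ">>>" by a JSON object that holds its "method" and its "body". apply_moves: Moves the arm, as the interface text tells. Its arguments: {"type":"object","properties":{"rows":{"type":"array"},"gripper":{"type":"number"},"squeeze":{"type":"number"}},"required":["rows"]}

```bash
mkdir -p pics
cat > h.py <<'E'
import numpy as np,cv2
from scipy.spatial.transform import Rotation as R
from station import *
def ray(c,u,v):
    K=np.array(c["K"]);d=c.get("dist",None)
    p=np.linalg.inv(K)@[u,v,1]
    return np.array(c["eye"]),R.from_quat(c["orientation"]).apply([p[0],-p[1],-p[2]])
def onz(c,u,v,z):
    e,d=ray(c,u,v);return e+d*(z-e[2])/d[2]
def proj(c,P):
    q=R.from_quat(c["orientation"]).inv().apply(np.array(P)-np.array(c["eye"]));q=np.array(c["K"])@[q[0],-q[1],-q[2]];return q[:2]/q[2]
E
python3 - <<'E'
from h import *
o=get_obs();print({k:np.round(v,3) for k,v in o.items()},hold_point_z)
for n in("scene","top"):
    i=get_image(n);cv2.imwrite(f"pics/{n}0.png",i);print(n,calibration(n))
a=cv2.imread("pics/top0.png");b=cv2.imread("pics/scene0.png")
E
```

```text
{'clock': np.float64(0.0), 'joints': array([-1.475,  0.381,  1.298,  0.   ,  1.464, -0.215]), 'joint_vel': array([-0.001, -0.   ,  0.001, -0.001,  0.001,  0.   ]), 'joint_efforts': array([-2.0000e-03, -4.4846e+01, -2.3128e+01, -0.0000e+00,  5.0000e-03,
       -0.0000e+00]), 'tool_pos': array([ 0.168, -0.524,  0.404]), 'tcp_rot': array([ 0.988,  0.155,  0.   , -0.001]), 'ft_force': array([ 0.002, -0.437,  0.263]), 'moment': array([0.013, 0.011, 0.   ]), 'finger_force': np.float64(0.0), 'gripper_width': np.float64(0.997)} 0.1547
scene {'K': array([[371.71521317,   0.        , 250.70649444],
       [  0.        , 371.71521317, 190.03013115],
       [  0.        ,   0.        ,   1.        ]]), 'eye': array([1.28122585, 0.24909408, 0.66977696]), 'orientation': array([0.28153732, 0.37540056, 0.71097328, 0.52376345])}
top {'K': array([[358.07411648,   0.        , 257.19842225],
       [  0.        , 358.07411648, 188.6245389 ],
       [  0.        ,   0.        ,   1.        ]]), 'eye': array([2.41866933e-01, 2.92930014e-04, 1.16487492e+00]), 'orientation': array([ 0.0756791 , -0.07632716, -0.68626821,  0.71936276])}
```

View pics/top0.png

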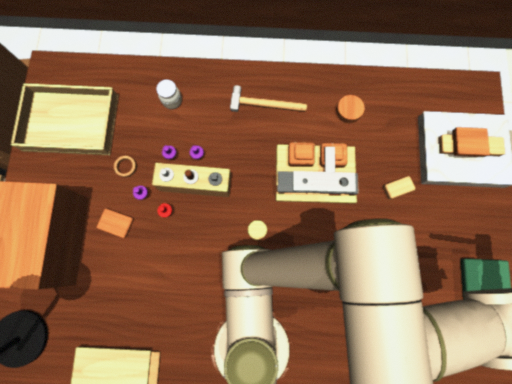

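View pics/scene0.png

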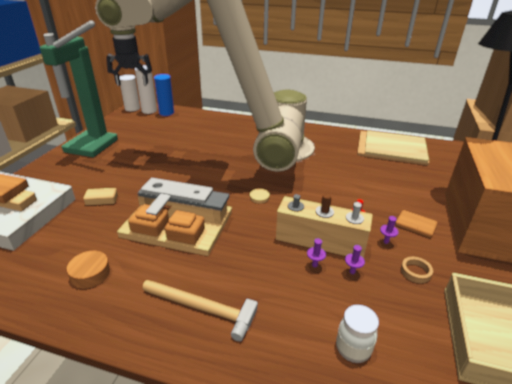

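Run:
```python
from h import *
a=cv2.imread("pics/top0.png");b=cv2.imread("pics/scene0.png")
f=lambda i,x,y,w,h,s:cv2.resize(i[y:y+h,x:x+w],None,fx=s,fy=s,interpolation=cv2.INTER_CUBIC)
A=f(a,150,155,90,45,4.4);A2=f(a,270,135,90,75,4.4);B=f(b,270,185,110,75,3.6);B2=f(b,115,170,125,85,3.2)
c=np.zeros((600,800,3),np.uint8)
for im,x,y in((A,0,0),(A2,0,220),(B,400,0),(B2,400,300)):
    im=im[:600-y,:800-x];c[y:y+im.shape[0],x:x+im.shape[1]]=im
cv2.imwrite("pics/c0.png",c)
c=calibration("top")
for n,u,v,z in(("pin",166,174,.14),("drift",191,176,.148),("punch",214,179,.125),("big",345,182,.091),("small",305,182,.091),("rackTL",154,163,.095),("rackTR",231,168,.095)):print(n,onz(c,u,v,z).round(3))
```

```text
pin [0.497 0.276 0.14 ]
drift [0.493 0.2   0.148]
punch [0.493 0.135 0.125]
big [ 0.511 -0.265  0.091]
small [ 0.505 -0.142  0.091]
rackTL [0.542 0.328 0.095]
rackTR [0.537 0.089 0.095]
```

View pics/c0.png

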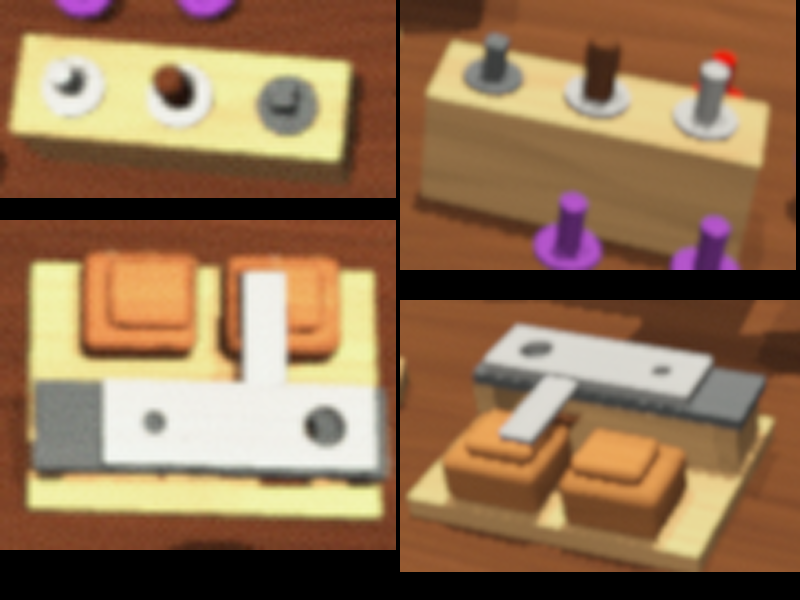

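Candidates. Pin: grey round head in rack (166,174), versus red (165,210) and purple (169,152), (197,152), (140,192). Drift: dark wooden handle on a light collar (191,176). Punch: dark, square head (214,179). The crop shows the drift in the middle and the pin at the +y end. The big hole is at (344,182) and the small hole at (305,181). I'm swinging over the rack.

>>> {"method": "apply_moves", "body": {"rows": [{"x":0.033,"y":-0.037,"wz":-0.14},{"x":0.066,"y":-0.074,"wz":-0.28},{"x":0.099,"y":-0.111,"wz":-0.42},{"x":0.132,"y":-0.148,"wz":-0.56},{"x":0.165,"y":-0.185,"wz":-0.7}], "gripper": -1, "squeeze": 60}}

```text
invalid input
```

>>> {"method": "apply_moves", "body": {"rows": [{"x":0.049,"y":-0.007,"wz":-0.112},{"x":0.098,"y":-0.014,"wz":-0.224},{"x":0.147,"y":-0.021,"wz":-0.336},{"x":0.196,"y":-0.028,"wz":-0.448},{"x":0.245,"y":-0.035,"wz":-0.56}]}}

```text
invalid input
```

```bash
cat >> h.py <<'E'
def togo(P,yaw=np.pi/2):
    "tool-frame shift and turn to reach world P pointing down with tool x at yaw"
    o=get_obs();r=R.from_quat(o["tcp_rot"])
    t=R.from_euler("z",yaw)*R.from_euler("x",np.pi)
    print("t",o["clock"].round(2) if hasattr(o["clock"],"round") else o["clock"],"at",o["tool_pos"].round(4),"shift",r.inv().apply(np.array(P)-o["tool_pos"]).round(4),"turn",(r.inv()*t).as_rotvec().round(4),"F",o["ft_force"].round(2),"w",o["gripper_width"])
E
python3 - <<'E'
from h import *
togo([.47,.2,.404]);c=calibration("wrist");o=get_obs();r=R.from_quat(o["tcp_rot"])
print(r.inv().apply(c["eye"]-o["tool_pos"]),r.inv().apply(R.from_quat(c["orientation"]).as_matrix().T[2]*-1),c["K"])
E
```

```text
t 0.1 at [ 0.1682 -0.5236  0.4042] shift [ 0.5086 -0.5967  0.0011] turn [-1.00e-03 -1.00e-03 -1.26e+00] F [-0.39 -0.58 -0.23] w 0.9979852226828495
[0.06574786 0.00076029 0.03159723] [-2.60804770e-01 -4.81541582e-05  9.65391563e-01] [[276.32227002   0.         259.67895849]
 [  0.         276.32227002 191.8927647 ]
 [  0.           0.           1.        ]]
```

>>> {"method": "apply_moves", "body": {"rows": [{"x":0.033,"y":-0.037,"z":0,"wx":0,"wy":0,"wz":-0.14},{"x":0.066,"y":-0.074,"z":0,"wx":0,"wy":0,"wz":-0.28},{"x":0.099,"y":-0.111,"z":0,"wx":0,"wy":0,"wz":-0.42},{"x":0.132,"y":-0.148,"z":0,"wx":0,"wy":0,"wz":-0.56},{"x":0.165,"y":-0.185,"z":0,"wx":0,"wy":0,"wz":-0.7}], "gripper": -1, "squeeze": 60}}

```text
clock: 0.6
tool_pos: [0.269, -0.2951, 0.4045]
tcp_rot: [0.874, 0.486, 0.0, -0.0]
ft_force: [1.6, 0.7, 0.2]
gripper_width: 1.002
finger_force: 0.0
```

>>> {"method": "apply_moves", "body": {"rows": [{"x":0.038,"y":0.029,"z":0,"wx":0,"wy":0,"wz":-0.111},{"x":0.076,"y":0.057,"z":0,"wx":0,"wy":0,"wz":-0.222},{"x":0.113,"y":0.086,"z":0,"wx":0,"wy":0,"wz":-0.333},{"x":0.151,"y":0.114,"z":0,"wx":0,"wy":0,"wz":-0.444},{"x":0.189,"y":0.143,"z":0,"wx":0,"wy":0,"wz":-0.556}]}}

```text
clock: 1.1
tool_pos: [0.492, -0.2116, 0.4045]
tcp_rot: [0.707, 0.707, -0.0, -0.0]
ft_force: [0.0, -0.9, 0.2]
gripper_width: 1.002
finger_force: 0.0
```

Run:
```python
from h import *
togo([.47,.2,.404]);c=calibration("wrist");import pickle;i=get_image("wrist");cv2.imwrite("pics/w1.png",i);pickle.dump(c,open("w1.pkl","wb"))
for P in([.511,-.265,.091],[.505,-.142,.091]):print(proj(c,P))
```

```text
t 1.1 at [ 0.492  -0.2116  0.4045] shift [ 0.4116 -0.0216  0.0006] turn [-0.0005 -0.0002  0.0009] F [ 0.   -0.88  0.16] w 1.0017915116577252
[277.05891814 229.27052326]
[273.09025539 112.61043455]
```

View pics/w1.png

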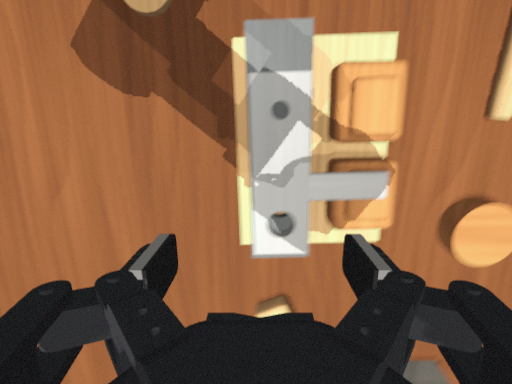

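The wrist view shows the big hole near (280,225), with a lit crescent of the bar inside, and the small hole near (280,110). I'm measuring them and enlarging the big hole.

Run:
```python
from h import *
import pickle
c=pickle.load(open("w1.pkl","rb"));i=cv2.imread("pics/w1.png")
g=cv2.cvtColor(i,6)
out=[]
for n,u,v,s in(("big",280,225,22),("small",280,110,15)):
    p=g[v-s:v+s,u-s:u+s];t=cv2.threshold(p,0,255,cv2.THRESH_BINARY_INV|cv2.THRESH_OTSU)
    cs=cv2.findContours(t[1],cv2.RETR_EXTERNAL,cv2.CHAIN_APPROX_NONE)[0]
    for k in cs:
        if cv2.contourArea(k)>30:
            e=cv2.minEnclosingCircle(cv2.convexHull(k));x,y,w,h=cv2.boundingRect(k)
            U=u-s+x+(w-1)/2;V=v-s+y+(h-1)/2
            print(n,t[0],cv2.contourArea(k),"bbox c",U,V,w,h,"P",onz(c,U,V,.091).round(4))
    out.append(cv2.resize(i[v-24:v+24,u-24:u+24],(380,380),interpolation=cv2.INTER_CUBIC))
cv2.imwrite("pics/w1c.png",np.hstack(out))
for u,v in((248,73),(311,70),(308,256),(253,258)):print(onz(c,u,v,.091).round(4))
```

```text
big 161.0 505.0 bbox c 282.0 224.0 27 25 P [ 0.5163 -0.2588  0.091 ]
small 129.0 225.5 bbox c 280.0 110.0 17 19 P [ 0.5117 -0.1395  0.091 ]
[ 0.4808 -0.106   0.091 ]
[ 0.5403 -0.1033  0.091 ]
[ 0.5464 -0.2974  0.091 ]
[ 0.4844 -0.2999  0.091 ]
```

View pics/w1c.png

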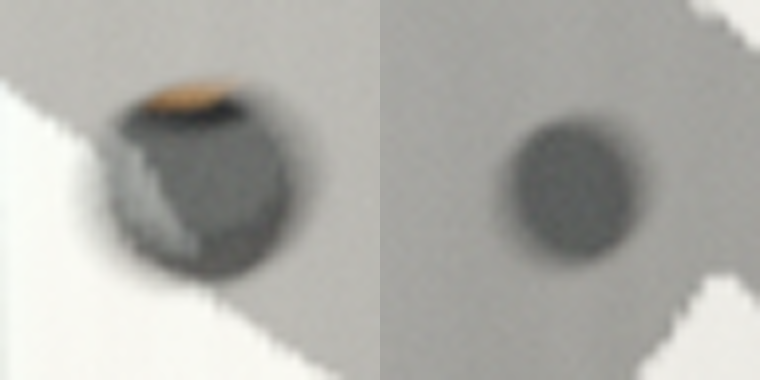

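>>> {"method": "apply_moves", "body": {"rows": [{"x":0.045,"y":-0.004,"z":0,"wx":0,"wy":0,"wz":0},{"x":0.09,"y":-0.008,"z":0,"wx":0,"wy":0,"wz":0},{"x":0.135,"y":-0.012,"z":0,"wx":0,"wy":0,"wz":0},{"x":0.18,"y":-0.016,"z":0,"wx":0,"wy":0,"wz":0},{"x":0.225,"y":-0.02,"z":0,"wx":0,"wy":0,"wz":0}]}}

```text
clock: 1.65
tool_pos: [0.4706, 0.0139, 0.4045]
tcp_rot: [0.709, 0.706, -0.0, -0.0]
ft_force: [1.1, -0.7, -0.7]
gripper_width: 0.994
finger_force: 0.0
```

>>> {"method": "apply_moves", "body": {"rows": [{"x":0.04,"y":0,"z":0,"wx":0,"wy":0,"wz":0},{"x":0.08,"y":0,"z":0,"wx":0,"wy":0,"wz":0},{"x":0.12,"y":0,"z":0,"wx":0,"wy":0,"wz":0},{"x":0.15,"y":0,"z":0,"wx":0,"wy":0,"wz":0},{"x":0.15,"y":0,"z":0,"wx":0,"wy":0,"wz":0}]}}

```text
clock: 2.15
tool_pos: [0.4713, 0.1649, 0.4044]
tcp_rot: [0.707, 0.707, -0.0, -0.0]
ft_force: [-0.9, -0.7, -0.3]
gripper_width: 1.001
finger_force: 0.0
```

Run:
```python
from h import *
togo([.49,.2,.404]);c=calibration("wrist");import pickle;i=get_image("wrist");cv2.imwrite("pics/w2.png",i);pickle.dump(c,open("w2.pkl","wb"))
for P in([.495,.2,.101],[.497,.276,.1],[.493,.135,.1]):print(proj(c,P))
```

```text
t 2.15 at [0.4713 0.1649 0.4044] shift [0.0351 0.0187 0.0004] turn [-0.0007 -0.0006 -0.0001] F [-0.9  -0.69 -0.31] w 1.0014746301657829
[284.06725156 149.24041834]
[288.0671732   65.12156387]
[280.65382286 211.81975766]
```

View pics/w2.png

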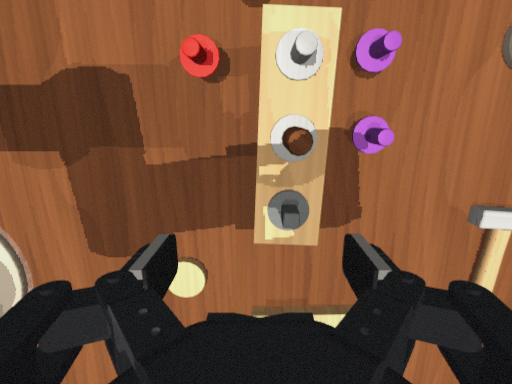

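The view shows the drift collar at about (293,139), the pin collar at (300,55) and the dark square punch at (290,210). I'm measuring the collars and the bar edge.

Run:
```python
from h import *
import pickle
c1=pickle.load(open("w1.pkl","rb"))
top=onz(c1,281,211.3,.091);e=onz(c1,280,216.8,.078);print("strap +y edge",top.round(4),"bar -y edge",e.round(4),"bar centre y",e[1]+.015)
c=pickle.load(open("w2.pkl","rb"));i=cv2.imread("pics/w2.png");h=cv2.cvtColor(i,cv2.COLOR_BGR2HSV)
m=((h[...,1]<45)&(h[...,2]>130)).astype(np.uint8)
for n,u,v,s,z in(("drift",293,139,32,.101),("pin",300,55,32,.100)):
    p=m[v-s:v+s,u-s:u+s];k=max(cv2.findContours(p,0,cv2.CHAIN_APPROX_NONE)[0],key=cv2.contourArea)
    el=cv2.fitEllipse(cv2.convexHull(k));U,V=el[0][0]+u-s,el[0][1]+v-s
    x,y,w,hh=cv2.boundingRect(k)
    print(n,U,V,el[1],(u-s+x+w/2-.5,v-s+y+hh/2-.5,w,hh),onz(c,U,V,z).round(4))
```

```text
strap +y edge [ 0.5149 -0.2442  0.091 ] bar -y edge [ 0.515  -0.2553  0.078 ] bar centre y -0.24027547081642625
drift 293.20998764038086 137.43957138061523 (45.696231842041016, 47.335453033447266) (293.0, 137.5, 47, 48) [0.5036 0.2113 0.101 ]
pin 299.14733695983887 53.30575180053711 (47.3453254699707, 52.763370513916016) (299.0, 53.0, 47, 53) [0.5067 0.2858 0.1   ]
```

>>> {"method": "apply_moves", "body": {"rows": [{"x":0.035,"y":0.024,"z":0,"wx":0,"wy":0,"wz":0},{"x":0.046,"y":0.032,"z":0.02,"wx":0,"wy":0,"wz":0},{"x":0.046,"y":0.032,"z":0.06,"wx":0,"wy":0,"wz":0},{"x":0.046,"y":0.032,"z":0.1,"wx":0,"wy":0,"wz":0},{"x":0.046,"y":0.032,"z":0.125,"wx":0,"wy":0,"wz":0}]}}

```text
clock: 2.7
tool_pos: [0.5037, 0.2069, 0.2769]
tcp_rot: [0.709, 0.705, -0.002, -0.001]
ft_force: [-0.1, 0.7, -0.2]
gripper_width: 1.0
finger_force: 0.0
```

>>> {"method": "apply_moves", "body": {"rows": [{"x":0,"y":0,"z":0,"wx":0,"wy":0,"wz":0},{"x":0,"y":0,"z":0,"wx":0,"wy":0,"wz":0},{"x":0,"y":0,"z":0,"wx":0,"wy":0,"wz":0},{"x":0,"y":0,"z":0,"wx":0,"wy":0,"wz":0},{"x":0,"y":0,"z":0,"wx":0,"wy":0,"wz":0}], "gripper": 1, "squeeze": 60}}

```text
clock: 3.2
tool_pos: [0.504, 0.208, 0.2813]
tcp_rot: [0.709, 0.706, 0.001, 0.001]
ft_force: [-1.0, -1.8, 6.3]
gripper_width: 0.264
finger_force: 58.7
```

Run:
```python
from h import *
togo([.5036,.2113,.279]);print(get_obs()["finger_force"])
```

```text
t 3.2 at [0.504  0.208  0.2813] shift [ 0.0033 -0.0004  0.0023] turn [ 0.0025 -0.0002 -0.004 ] F [-0.97 -1.85  6.3 ] w 0.263833623186389
58.68082143366337
```

>>> {"method": "apply_moves", "body": {"rows": [{"x":0,"y":0,"z":-0.01,"wx":0,"wy":0,"wz":0},{"x":0,"y":0,"z":-0.03,"wx":0,"wy":0,"wz":0},{"x":0,"y":0,"z":-0.06,"wx":0,"wy":0,"wz":0},{"x":0,"y":0,"z":-0.1,"wx":0,"wy":0,"wz":0},{"x":0,"y":0,"z":-0.135,"wx":0,"wy":0,"wz":0}]}}

```text
clock: 3.7
tool_pos: [0.5035, 0.2081, 0.4173]
tcp_rot: [0.708, 0.706, 0.0, 0.0]
ft_force: [0.3, -0.1, -3.8]
gripper_width: 0.263
finger_force: 59.2
```

>>> {"method": "apply_moves", "body": {"rows": [{"x":0,"y":0,"z":0,"wx":0,"wy":0,"wz":0},{"x":0,"y":0,"z":0,"wx":0,"wy":0,"wz":0}]}}

```text
clock: 3.9
tool_pos: [0.5035, 0.208, 0.4152]
tcp_rot: [0.708, 0.706, 0.0, 0.0]
ft_force: [-0.6, -0.4, -3.7]
gripper_width: 0.262
finger_force: 59.3
```

Run:
```python
from h import *
import pickle
togo([.5036,.2113,.416]);o=get_obs();c=calibration("wrist");i=get_image("wrist")
cs=calibration("scene");s=get_image("scene")
P=o["tool_pos"]-[0,0,.2813-.095]
print("pred collar px wrist",proj(c,P+[0,0,.006]),"tip",proj(c,P-[0,0,.085]),"scene",proj(cs,P),proj(cs,P-[0,0,.085]),proj(cs,P+[0,0,.05]))
u,v=proj(cs,P-[0,0,.03]).astype(int)
B=cv2.resize(s[max(0,v-50):v+50,u-50:u+50],(384,384),interpolation=cv2.INTER_CUBIC)
cv2.imwrite("pics/w3.png",np.hstack([i[:, 56:456],B]));print(u-50,max(0,v-50))
```

```text
t 3.9 at [0.5035 0.208  0.4152] shift [ 0.0033  0.0001 -0.0008] turn [ 0.0009 -0.0002 -0.0039] F [-0.6  -0.43 -3.67] w 0.2619563108114111
pred collar px wrist [259.3196052  233.45218389] tip [259.33813714 192.35627947] scene [329.56694854 166.01707468] [325.25184103 195.67987043] [332.33200648 147.00958791]
277 126
```

View pics/w3.png

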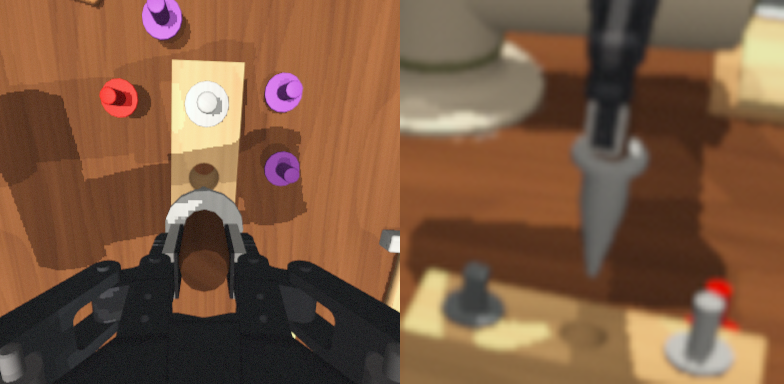

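The drift is held upright. Its axis is about 3.3 mm to +y of the TCP, and the rack hole below it is empty. I'm carrying it to the mould, aiming the point into the overlap (y about -0.2495).

>>> {"method": "apply_moves", "body": {"rows": [{"x":-0.04,"y":0.001,"z":0,"wx":0,"wy":0,"wz":0},{"x":-0.085,"y":0.002,"z":0,"wx":0,"wy":0,"wz":0},{"x":-0.13,"y":0.003,"z":0,"wx":0,"wy":0,"wz":0},{"x":-0.175,"y":0.004,"z":0,"wx":0,"wy":0,"wz":0},{"x":-0.22,"y":0.005,"z":0,"wx":0,"wy":0,"wz":0}]}}

```text
clock: 4.5
tool_pos: [0.5078, -0.0137, 0.4135]
tcp_rot: [0.708, 0.706, -0.001, -0.001]
ft_force: [1.2, 0.6, -3.0]
gripper_width: 0.262
finger_force: 59.3
```

>>> {"method": "apply_moves", "body": {"rows": [{"x":-0.045,"y":0.002,"z":0,"wx":0,"wy":0,"wz":0},{"x":-0.09,"y":0.003,"z":0,"wx":0,"wy":0,"wz":0},{"x":-0.135,"y":0.005,"z":0,"wx":0,"wy":0,"wz":0},{"x":-0.18,"y":0.006,"z":0.0,"wx":0,"wy":0,"wz":0},{"x":-0.22,"y":0.007,"z":0.0,"wx":0,"wy":0,"wz":0}]}}

```text
clock: 5.0
tool_pos: [0.5139, -0.2342, 0.4132]
tcp_rot: [0.709, 0.705, -0.0, -0.001]
ft_force: [0.1, -0.0, -2.8]
gripper_width: 0.262
finger_force: 59.2
```

>>> {"method": "apply_moves", "body": {"rows": [{"x":-0.02,"y":0,"z":0.01,"wx":0,"wy":0,"wz":0},{"x":-0.02,"y":0,"z":0.03,"wx":0,"wy":0,"wz":0},{"x":-0.02,"y":0,"z":0.03,"wx":0,"wy":0,"wz":0},{"x":-0.02,"y":0,"z":0.03,"wx":0,"wy":0,"wz":0}]}}

```text
clock: 5.4
tool_pos: [0.5142, -0.2514, 0.3841]
tcp_rot: [0.708, 0.706, -0.0, -0.001]
ft_force: [0.6, 0.6, -2.6]
gripper_width: 0.264
finger_force: 59.4
```

Run:
```python
from h import *
togo([.5152,-.253,.3763]);o=get_obs();c=calibration("wrist");i=get_image("wrist")
cs=calibration("scene");s=get_image("scene");ct=calibration("top");t=get_image("top")
P=o["tool_pos"]+[0,.0033,-.2713]
print("tip scene",proj(cs,P),"hole",proj(cs,[.5155,-.259,.091]),"overlap",proj(cs,[.5155,-.2497,.091]))
u,v=map(int,proj(cs,P))
B=cv2.resize(s[v-40:v+40,u-40:u+40],(384,384),interpolation=cv2.INTER_CUBIC)
cv2.imwrite("pics/w4.png",np.hstack([i[:, 56:456],B]));print(u-40,v-40)
```

```text
t 5.4 at [ 0.5142 -0.2514  0.3841] shift [-0.0016  0.001   0.0078] turn [-0.0016 -0.0015 -0.0033] F [ 0.63  0.61 -2.6 ] w 0.2637507310494909
tip scene [159.57833409 178.64321551] hole [156.90826304 184.76916347] overlap [159.85575445 185.31568951]
119 138
```

View pics/w4.png

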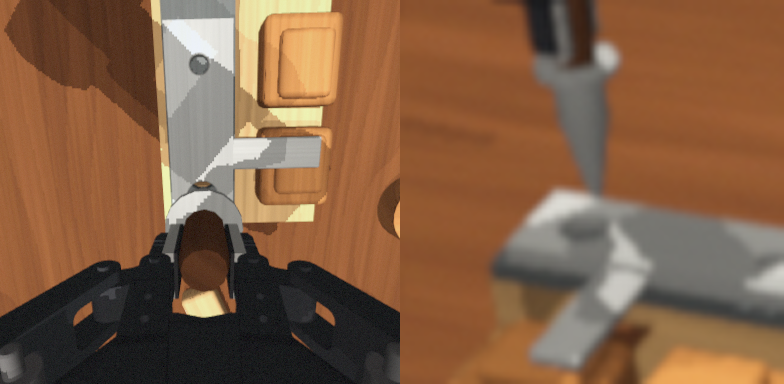

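>>> {"method": "apply_moves", "body": {"rows": [{"x":0,"y":0.001,"z":0.008,"wx":0,"wy":0,"wz":0},{"x":0,"y":0.001,"z":0.016,"wx":0,"wy":0,"wz":0},{"x":0,"y":0.001,"z":0.02,"wx":0,"wy":0,"wz":0},{"x":0,"y":0.001,"z":0.022,"wx":0,"wy":0,"wz":0}]}}

```text
clock: 5.95
tool_pos: [0.5151, -0.2519, 0.3619]
tcp_rot: [0.709, 0.706, -0.0, -0.001]
ft_force: [0.7, -0.4, -3.3]
gripper_width: 0.262
finger_force: 59.4
```

>>> {"method": "apply_moves", "body": {"rows": [{"x":0,"y":0,"z":0.001,"wx":0,"wy":0,"wz":0},{"x":0,"y":0,"z":0.002,"wx":0,"wy":0,"wz":0},{"x":0,"y":0,"z":0.003,"wx":0,"wy":0,"wz":0},{"x":0,"y":0,"z":0.004,"wx":0,"wy":0,"wz":0}]}}

```text
clock: 6.35
tool_pos: [0.5151, -0.252, 0.3588]
tcp_rot: [0.709, 0.706, 0.0, 0.0]
ft_force: [-0.7, 0.3, -2.6]
gripper_width: 0.262
finger_force: 59.4
```

Run:
```python
from h import *
import pickle
togo([.515,-.25,.36]);c=calibration("wrist");i=get_image("wrist");h=cv2.cvtColor(i,6)
cs=calibration("scene");s=get_image("scene")
x0,y0=map(int,proj(c,[.5117,-.1395,.091]));p=h[y0-18:y0+18,x0-18:x0+18]
tt,b=cv2.threshold(cv2.GaussianBlur(p,(3,3),0),0,255,1|8)
k=max(cv2.findContours(b,0,1)[0],key=cv2.contourArea);bb=cv2.boundingRect(k);u=x0-18+bb[0]+bb[2]/2-.5;v=y0-18+bb[1]+bb[3]/2-.5;print(bb,u,v,onz(c,u,v,.091).round(4))
B=cv2.resize(s[140:220,115:195],(384,384),interpolation=cv2.INTER_CUBIC)
A=cv2.resize(i[120:216,212:308],(384,384),interpolation=cv2.INTER_CUBIC)
cv2.imwrite("pics/w5.png",np.hstack([A,B]))
```

```text
t 6.35 at [ 0.5151 -0.252   0.3588] shift [ 0.002  -0.0001 -0.0012] turn [ 0.0003  0.0002 -0.004 ] F [-0.65  0.31 -2.6 ] w 0.2615234214787323
(4, 9, 32, 27) 255.5 58.0 [ 0.5124 -0.1421  0.091 ]
```

View pics/w5.png

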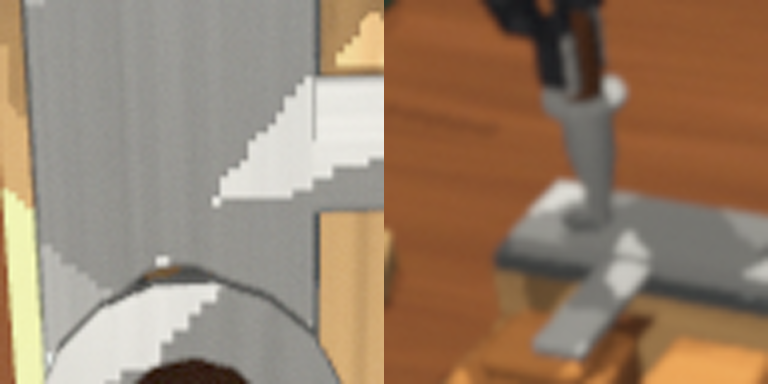

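The scene view shows the point entering the right (+y) part of the big hole with no contact force. I'm continuing down by feel.

>>> {"method": "apply_moves", "body": {"rows": [{"x":0,"y":0,"z":0.002,"wx":0,"wy":0,"wz":0},{"x":0,"y":0,"z":0.003,"wx":0,"wy":0,"wz":0},{"x":0,"y":0,"z":0.005,"wx":0,"wy":0,"wz":0},{"x":0,"y":0,"z":0.006,"wx":0,"wy":0,"wz":0}]}}

```text
clock: 6.85
tool_pos: [0.5151, -0.2521, 0.3527]
tcp_rot: [0.709, 0.706, -0.0, 0.0]
ft_force: [-0.4, -1.7, -0.8]
gripper_width: 0.263
finger_force: 59.6
```

>>> {"method": "apply_moves", "body": {"rows": [{"x":0,"y":0,"z":0.001,"wx":0,"wy":0,"wz":0},{"x":0,"y":0,"z":0.002,"wx":0,"wy":0,"wz":0},{"x":0,"y":0,"z":0.003,"wx":0,"wy":0,"wz":0}]}}

```text
clock: 7.15
tool_pos: [0.5151, -0.2522, 0.3499]
tcp_rot: [0.709, 0.706, -0.0, 0.0]
ft_force: [-1.1, -2.9, 0.6]
gripper_width: 0.263
finger_force: 59.7
```

>>> {"method": "apply_moves", "body": {"rows": [{"x":-0.0005,"y":0,"z":0.001,"wx":0,"wy":0,"wz":0},{"x":-0.001,"y":0,"z":0.003,"wx":0,"wy":0,"wz":0},{"x":-0.001,"y":0,"z":0.004,"wx":0,"wy":0,"wz":0}]}}

```text
clock: 7.45
tool_pos: [0.5151, -0.2531, 0.3455]
tcp_rot: [0.709, 0.706, -0.0, 0.0]
ft_force: [-0.4, -3.2, 0.1]
gripper_width: 0.26
finger_force: 59.7
```

>>> {"method": "apply_moves", "body": {"rows": [{"x":0,"y":0,"z":0.001,"wx":0,"wy":0,"wz":0},{"x":0,"y":0,"z":0.003,"wx":0,"wy":0,"wz":0},{"x":0,"y":0,"z":0.003,"wx":0,"wy":0,"wz":0}]}}

```text
clock: 7.75
tool_pos: [0.5151, -0.253, 0.3423]
tcp_rot: [0.709, 0.706, -0.0, -0.0]
ft_force: [-0.6, -3.6, -1.7]
gripper_width: 0.263
finger_force: 59.6
```

>>> {"method": "apply_moves", "body": {"rows": [{"x":0.0005,"y":0,"z":0.003,"wx":0,"wy":0,"wz":0},{"x":0.001,"y":0,"z":0.005,"wx":0,"wy":0,"wz":0},{"x":0.0015,"y":0,"z":0.008,"wx":0,"wy":0,"wz":0},{"x":0.002,"y":0,"z":0.01,"wx":0,"wy":0,"wz":0}]}}

```text
clock: 8.15
tool_pos: [0.5151, -0.251, 0.3325]
tcp_rot: [0.709, 0.706, -0.0, -0.0]
ft_force: [-2.5, -4.3, 1.3]
gripper_width: 0.264
finger_force: 59.9
```

>>> {"method": "apply_moves", "body": {"rows": [{"x":0.0005,"y":0,"z":0.003,"wx":0,"wy":0,"wz":0},{"x":0.001,"y":0,"z":0.005,"wx":0,"wy":0,"wz":0},{"x":0.0015,"y":0,"z":0.008,"wx":0,"wy":0,"wz":0},{"x":0.002,"y":0,"z":0.01,"wx":0,"wy":0,"wz":0}]}}

```text
clock: 8.55
tool_pos: [0.515, -0.249, 0.3225]
tcp_rot: [0.709, 0.706, -0.0, -0.0]
ft_force: [-3.6, -4.2, 2.4]
gripper_width: 0.264
finger_force: 60.0
```

>>> {"method": "apply_moves", "body": {"rows": [{"x":0,"y":-0.001,"z":0,"wx":0,"wy":0,"wz":0},{"x":0,"y":-0.002,"z":0,"wx":0,"wy":0,"wz":0},{"x":0,"y":-0.002,"z":0,"wx":0,"wy":0,"wz":0}]}}

```text
clock: 8.85
tool_pos: [0.5131, -0.2488, 0.3224]
tcp_rot: [0.709, 0.706, 0.0, -0.0]
ft_force: [0.1, -3.1, -3.3]
gripper_width: 0.263
finger_force: 59.4
```

>>> {"method": "apply_moves", "body": {"rows": [{"x":0.0005,"y":0,"z":0.002,"wx":0,"wy":0,"wz":0},{"x":0.001,"y":0,"z":0.005,"wx":0,"wy":0,"wz":0},{"x":0.0015,"y":0,"z":0.007,"wx":0,"wy":0,"wz":0}]}}

```text
clock: 9.15
tool_pos: [0.5131, -0.2476, 0.3158]
tcp_rot: [0.709, 0.706, -0.0, 0.0]
ft_force: [-0.9, -3.9, 2.7]
gripper_width: 0.264
finger_force: 59.9
```

>>> {"method": "apply_moves", "body": {"rows": [{"x":0.0005,"y":-0.0003,"z":0.002,"wx":0,"wy":0,"wz":0},{"x":0.001,"y":-0.0003,"z":0.004,"wx":0,"wy":0,"wz":0},{"x":0.0015,"y":-0.0003,"z":0.006,"wx":0,"wy":0,"wz":0}]}}

```text
clock: 9.45
tool_pos: [0.5128, -0.2462, 0.3099]
tcp_rot: [0.709, 0.706, -0.0, 0.0]
ft_force: [-3.0, -6.0, 1.9]
gripper_width: 0.261
finger_force: 60.0
```

>>> {"method": "apply_moves", "body": {"rows": [{"x":0.0005,"y":0,"z":0.002,"wx":0,"wy":0,"wz":0},{"x":0.001,"y":0,"z":0.004,"wx":0,"wy":0,"wz":0},{"x":0.001,"y":0,"z":0.005,"wx":0,"wy":0,"wz":0}]}}

```text
clock: 9.75
tool_pos: [0.5127, -0.2451, 0.3045]
tcp_rot: [0.709, 0.706, -0.0, -0.0]
ft_force: [-2.1, -5.4, -0.1]
gripper_width: 0.264
finger_force: 59.8
```

>>> {"method": "apply_moves", "body": {"rows": [{"x":0.0003,"y":-0.0004,"z":0.002,"wx":0,"wy":0,"wz":0},{"x":0.0006,"y":-0.0004,"z":0.003,"wx":0,"wy":0,"wz":0},{"x":0.0006,"y":-0.0004,"z":0.004,"wx":0,"wy":0,"wz":0}]}}

```text
clock: 10.05
tool_pos: [0.5124, -0.2445, 0.3006]
tcp_rot: [0.709, 0.706, -0.0, 0.0]
ft_force: [-2.3, -4.9, 0.5]
gripper_width: 0.261
finger_force: 59.8
```

>>> {"method": "apply_moves", "body": {"rows": [{"x":0.0002,"y":0,"z":0.001,"wx":0,"wy":0,"wz":0},{"x":0.0004,"y":0,"z":0.002,"wx":0,"wy":0,"wz":0},{"x":0.0004,"y":0,"z":0.003,"wx":0,"wy":0,"wz":0}]}}

```text
clock: 10.35
tool_pos: [0.5124, -0.2441, 0.2976]
tcp_rot: [0.709, 0.706, -0.0, 0.0]
ft_force: [-1.3, -6.0, 0.9]
gripper_width: 0.266
finger_force: 59.8
```

>>> {"method": "apply_moves", "body": {"rows": [{"x":0,"y":-0.0004,"z":0.001,"wx":0,"wy":0,"wz":0},{"x":0,"y":-0.0004,"z":0.002,"wx":0,"wy":0,"wz":0},{"x":0,"y":-0.0004,"z":0.002,"wx":0,"wy":0,"wz":0}]}}

```text
clock: 10.65
tool_pos: [0.512, -0.2441, 0.2956]
tcp_rot: [0.709, 0.706, -0.0, 0.0]
ft_force: [-0.1, -4.8, -1.2]
gripper_width: 0.263
finger_force: 59.7
```

>>> {"method": "apply_moves", "body": {"rows": [{"x":0,"y":0,"z":0.001,"wx":0,"wy":0,"wz":0},{"x":0,"y":0,"z":0.002,"wx":0,"wy":0,"wz":0},{"x":0,"y":0,"z":0.002,"wx":0,"wy":0,"wz":0}]}}

```text
clock: 10.95
tool_pos: [0.5121, -0.2441, 0.2936]
tcp_rot: [0.709, 0.706, -0.0, 0.0]
ft_force: [-0.5, -5.5, -1.3]
gripper_width: 0.268
finger_force: 59.7
```

>>> {"method": "apply_moves", "body": {"rows": [{"x":0,"y":0,"z":0.001,"wx":0,"wy":0,"wz":0},{"x":0,"y":0,"z":0.002,"wx":0,"wy":0,"wz":0},{"x":0,"y":0,"z":0.002,"wx":0,"wy":0,"wz":0}]}}

```text
clock: 11.25
tool_pos: [0.512, -0.2441, 0.2916]
tcp_rot: [0.709, 0.706, -0.0, 0.0]
ft_force: [0.4, -4.8, -0.9]
gripper_width: 0.266
finger_force: 59.7
```

>>> {"method": "apply_moves", "body": {"rows": [{"x":0,"y":0,"z":0.001,"wx":0,"wy":0,"wz":0},{"x":0,"y":0,"z":0.002,"wx":0,"wy":0,"wz":0},{"x":0,"y":0,"z":0.003,"wx":0,"wy":0,"wz":0}]}}

```text
clock: 11.55
tool_pos: [0.512, -0.2441, 0.2887]
tcp_rot: [0.709, 0.706, -0.0, 0.0]
ft_force: [-1.5, -5.3, 0.4]
gripper_width: 0.258
finger_force: 59.8
```

>>> {"method": "apply_moves", "body": {"rows": [{"x":0,"y":0,"z":0.001,"wx":0,"wy":0,"wz":0},{"x":0,"y":0,"z":0.002,"wx":0,"wy":0,"wz":0},{"x":0,"y":0,"z":0.003,"wx":0,"wy":0,"wz":0}]}}

```text
clock: 11.85
tool_pos: [0.512, -0.2441, 0.2857]
tcp_rot: [0.709, 0.706, -0.0, 0.0]
ft_force: [-0.7, -5.4, 0.9]
gripper_width: 0.261
finger_force: 59.8
```

>>> {"method": "apply_moves", "body": {"rows": [{"x":0,"y":0,"z":0.001,"wx":0,"wy":0,"wz":0},{"x":0,"y":0,"z":0.002,"wx":0,"wy":0,"wz":0},{"x":0,"y":0,"z":0.003,"wx":0,"wy":0,"wz":0}]}}

```text
clock: 12.15
tool_pos: [0.5121, -0.2441, 0.2827]
tcp_rot: [0.709, 0.706, -0.0, 0.0]
ft_force: [-1.0, -5.2, 0.8]
gripper_width: 0.263
finger_force: 59.8
```

>>> {"method": "apply_moves", "body": {"rows": [{"x":0,"y":0,"z":0.001,"wx":0,"wy":0,"wz":0},{"x":0,"y":0,"z":0.002,"wx":0,"wy":0,"wz":0},{"x":0,"y":0,"z":0.003,"wx":0,"wy":0,"wz":0}]}}

```text
clock: 12.45
tool_pos: [0.512, -0.2442, 0.2797]
tcp_rot: [0.709, 0.706, -0.0, 0.0]
ft_force: [-2.3, -5.4, 0.1]
gripper_width: 0.264
finger_force: 59.8
```

>>> {"method": "apply_moves", "body": {"rows": [{"x":0,"y":0,"z":0.0005,"wx":0,"wy":0,"wz":0},{"x":0,"y":0,"z":0.001,"wx":0,"wy":0,"wz":0},{"x":0,"y":0,"z":0.0015,"wx":0,"wy":0,"wz":0}]}}

```text
clock: 12.75
tool_pos: [0.512, -0.2442, 0.2782]
tcp_rot: [0.709, 0.706, -0.0, 0.0]
ft_force: [-1.3, -6.5, 0.7]
gripper_width: 0.263
finger_force: 59.8
```

>>> {"method": "apply_moves", "body": {"rows": [{"x":0,"y":0,"z":0.0003,"wx":0,"wy":0,"wz":0},{"x":0,"y":0,"z":0.0006,"wx":0,"wy":0,"wz":0}]}}

```text
clock: 12.95
tool_pos: [0.512, -0.2442, 0.2777]
tcp_rot: [0.709, 0.706, -0.0, 0.0]
ft_force: [-1.9, -5.0, 1.8]
gripper_width: 0.263
finger_force: 59.8
```

>>> {"method": "apply_moves", "body": {"rows": [{"x":0,"y":0,"z":0.0004,"wx":0,"wy":0,"wz":0},{"x":0,"y":0,"z":0.0008,"wx":0,"wy":0,"wz":0}]}}

```text
clock: 13.15
tool_pos: [0.512, -0.2442, 0.2774]
tcp_rot: [0.709, 0.706, -0.0, 0.001]
ft_force: [-3.6, -5.2, 7.7]
gripper_width: 0.261
finger_force: 60.4
```

>>> {"method": "apply_moves", "body": {"rows": [{"x":0,"y":0,"z":0.0004,"wx":0,"wy":0,"wz":0},{"x":0,"y":0,"z":0.0008,"wx":0,"wy":0,"wz":0}]}}

```text
clock: 13.35
tool_pos: [0.512, -0.2442, 0.2773]
tcp_rot: [0.709, 0.706, -0.0, 0.001]
ft_force: [-6.0, -3.8, 12.8]
gripper_width: 0.26
finger_force: 61.0
```

>>> {"method": "apply_moves", "body": {"rows": [{"x":0,"y":0,"z":-0.0009,"wx":0,"wy":0,"wz":0},{"x":0,"y":0,"z":-0.0009,"wx":0,"wy":0,"wz":0}]}}

```text
clock: 13.55
tool_pos: [0.512, -0.2442, 0.2773]
tcp_rot: [0.709, 0.706, -0.0, 0.001]
ft_force: [-1.7, -4.0, 4.4]
gripper_width: 0.258
finger_force: 60.1
```

>>> {"method": "apply_moves", "body": {"rows": [{"x":0,"y":0,"z":0,"wx":0,"wy":0,"wz":0},{"x":0,"y":0,"z":0,"wx":0,"wy":0,"wz":0},{"x":0,"y":0,"z":0,"wx":0,"wy":0,"wz":0},{"x":0,"y":0,"z":0,"wx":0,"wy":0,"wz":0},{"x":0,"y":0,"z":0,"wx":0,"wy":0,"wz":0}], "gripper": -1}}

```text
clock: 14.05
tool_pos: [0.5121, -0.2438, 0.2768]
tcp_rot: [0.708, 0.706, 0.0, -0.0]
ft_force: [-0.5, 0.9, 0.2]
gripper_width: 0.996
finger_force: 0.0
```

>>> {"method": "apply_moves", "body": {"rows": [{"x":0,"y":0,"z":-0.02,"wx":0,"wy":0,"wz":0},{"x":0,"y":0,"z":-0.05,"wx":0,"wy":0,"wz":0},{"x":0,"y":0,"z":-0.09,"wx":0,"wy":0,"wz":0},{"x":0.02,"y":0,"z":-0.127,"wx":0,"wy":0,"wz":0},{"x":0.035,"y":0,"z":-0.127,"wx":0,"wy":0,"wz":0}]}}

```text
clock: 14.55
tool_pos: [0.5122, -0.2083, 0.4088]
tcp_rot: [0.709, 0.706, 0.001, 0.005]
ft_force: [0.9, -0.5, 0.4]
gripper_width: 1.002
finger_force: 0.0
```

Run:
```python
from h import *
import pickle
togo([.5067,.2825,.404]);c=calibration("wrist");pickle.dump(c,open("w6.pkl","wb"));i=get_image("wrist");s=get_image("scene")
for P in([.512,-.241,.097],[.5074,-.121,.091]):print(proj(c,P))
cv2.imwrite("pics/w6r.png",i)
B=cv2.resize(s[140:220,115:195],(384,384),interpolation=cv2.INTER_CUBIC)
cv2.imwrite("pics/w6.png",np.hstack([i[:,56:456],B]))
```

```text
t 14.55 at [ 0.5122 -0.2083  0.4088] shift [ 0.4908 -0.0076  0.0023] turn [ 0.0079  0.0049 -0.0042] F [ 0.86 -0.49  0.35] w 1.0021075464479916
[257.25585838 210.43468718]
[251.72217542  92.08059762]
```

View pics/w6.png

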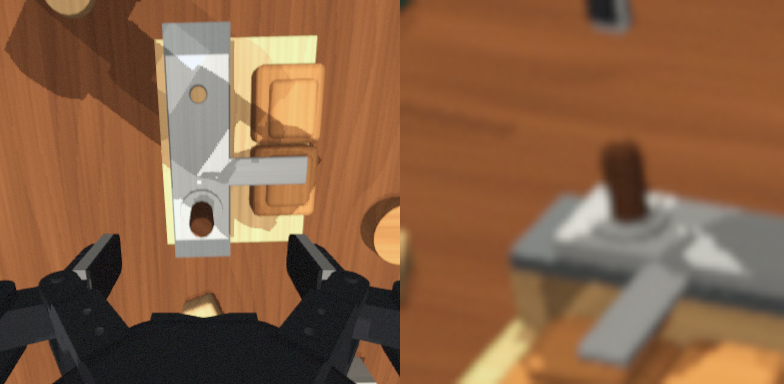

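The drift is home with its collar flat on the strap. The small hole at about (254,94) now shows wood through it, so the holes are lined up. I'm measuring the vector from drift to small hole.

Run:
```python
from h import *
import pickle
c=pickle.load(open("w6.pkl","rb"));i=cv2.imread("pics/w6r.png");h=cv2.cvtColor(i,cv2.COLOR_BGR2HSV)
def box(m,u,v,s):
    k=max(cv2.findContours(m[v-s:v+s,u-s:u+s].astype(np.uint8),0,1)[0],key=cv2.contourArea);e=cv2.fitEllipse(k);return e[0][0]+u-s,e[0][1]+v-s,e[1]
a=box(h[...,1]>60,254,94,14);print("small",a,onz(c,*a[:2],.0905).round(4))
# strap edge lines: sample gray/low-sat strap region columns
E,F=[],[]
for v in list(range(100,150,5)):
    r=np.where(h[v,200:300,1]<50)[0]+200;r=r[(r>215)];E.append(onz(c,r.min(),v,.091)[:2]);F.append(onz(c,r.max(),v,.091)[:2])
for G in(E,F):G=np.array(G);print(np.polyfit(G[:,1],G[:,0],1),G[:,0].round(4))
g=cv2.cvtColor(i,6);cv2.imwrite("pics/w6c.png",cv2.resize(i[180:250,220:300],(800,600)))
```

```text
small (253.85332584381104, 94.0, (15.768718719482422, 16.53687858581543)) [ 0.5095 -0.1227  0.0905]
[-0.02291728  0.47613223] [0.4791 0.4789 0.4797 0.4795 0.4794 0.4792 0.48   0.4798 0.4796 0.4804]
[-0.02001069  0.53747394] [0.54   0.5401 0.5402 0.5403 0.5404 0.5405 0.5406 0.5407 0.5408 0.5409]
```

>>> {"method": "apply_moves", "body": {"rows": [{"x":0.045,"y":-0.001,"z":0,"wx":0,"wy":0,"wz":0},{"x":0.09,"y":-0.002,"z":0,"wx":0,"wy":0,"wz":0},{"x":0.135,"y":-0.003,"z":0,"wx":0,"wy":0,"wz":0},{"x":0.18,"y":-0.004,"z":0,"wx":0,"wy":0,"wz":0},{"x":0.225,"y":-0.004,"z":0,"wx":0,"wy":0,"wz":0}]}}

```text
clock: 15.15
tool_pos: [0.5089, 0.0173, 0.4024]
tcp_rot: [0.709, 0.706, -0.001, -0.001]
ft_force: [1.1, 0.7, -0.4]
gripper_width: 1.0
finger_force: 0.0
```

>>> {"method": "apply_moves", "body": {"rows": [{"x":0.045,"y":-0.001,"z":0,"wx":0,"wy":0,"wz":0},{"x":0.09,"y":-0.002,"z":0,"wx":0,"wy":0,"wz":0},{"x":0.135,"y":-0.003,"z":0,"wx":0,"wy":0,"wz":0},{"x":0.18,"y":-0.004,"z":0,"wx":0,"wy":0,"wz":0},{"x":0.225,"y":-0.004,"z":0,"wx":0,"wy":0,"wz":0}]}}

```text
clock: 15.65
tool_pos: [0.506, 0.2426, 0.4022]
tcp_rot: [0.709, 0.706, -0.001, -0.001]
ft_force: [0.0, -0.3, -0.4]
gripper_width: 0.999
finger_force: 0.0
```

>>> {"method": "apply_moves", "body": {"rows": [{"x":0,"y":0,"z":0,"wx":0,"wy":0,"wz":0},{"x":0,"y":0,"z":0,"wx":0,"wy":0,"wz":0}]}}

```text
clock: 15.85
tool_pos: [0.5062, 0.2415, 0.4022]
tcp_rot: [0.708, 0.706, -0.001, -0.001]
ft_force: [-0.6, -0.0, -1.1]
gripper_width: 1.003
finger_force: 0.0
```

Run:
```python
from h import *
togo([.504,.2825,.285]);c=calibration("wrist");i=get_image("wrist");h=cv2.cvtColor(i,cv2.COLOR_BGR2HSV);cv2.imwrite("pics/w7.png",i)
u,v=map(int,proj(c,[.5067,.2858,.1]));s=34
m=((h[...,1]<45)&(h[...,2]>130)).astype(np.uint8)
k=max(cv2.findContours(m[v-s:v+s,u-s:u+s],0,cv2.CHAIN_APPROX_NONE)[0],key=cv2.contourArea);e=cv2.fitEllipse(cv2.convexHull(k));print((u,v),e,onz(c,e[0][0]+u-s,e[0][1]+v-s,.1).round(4))
```

```text
t 15.85 at [0.5062 0.2415 0.4022] shift [ 0.0412 -0.0019  0.1172] turn [-0.0029  0.0011 -0.0024] F [-0.57 -0.03 -1.05] w 1.003250354891729
(260, 139) ((35.12825393676758, 33.589988708496094), (44.48309326171875, 44.934959411621094), 177.4711151123047) [0.5069 0.2864 0.1   ]
```

>>> {"method": "apply_moves", "body": {"rows": [{"x":0.035,"y":0,"z":0,"wx":0,"wy":0,"wz":0},{"x":0.042,"y":0,"z":0.02,"wx":0,"wy":0,"wz":0},{"x":0.042,"y":0,"z":0.06,"wx":0,"wy":0,"wz":0},{"x":0.042,"y":0,"z":0.1,"wx":0,"wy":0,"wz":0},{"x":0.042,"y":0,"z":0.12,"wx":0,"wy":0,"wz":0}]}}

```text
clock: 16.4
tool_pos: [0.506, 0.2812, 0.2803]
tcp_rot: [0.709, 0.705, -0.003, -0.001]
ft_force: [0.1, -0.7, -0.1]
gripper_width: 1.002
finger_force: 0.0
```

>>> {"method": "apply_moves", "body": {"rows": [{"x":0,"y":0,"z":0,"wx":0,"wy":0,"wz":0},{"x":0,"y":0,"z":0,"wx":0,"wy":0,"wz":0},{"x":0,"y":0,"z":0,"wx":0,"wy":0,"wz":0}]}}

```text
clock: 16.7
tool_pos: [0.5067, 0.2826, 0.2855]
tcp_rot: [0.709, 0.705, 0.001, 0.001]
ft_force: [1.0, 0.5, 0.3]
gripper_width: 0.999
finger_force: 0.0
```

>>> {"method": "apply_moves", "body": {"rows": [{"x":0,"y":0,"z":0,"wx":0,"wy":0,"wz":0},{"x":0,"y":0,"z":0,"wx":0,"wy":0,"wz":0},{"x":0,"y":0,"z":0,"wx":0,"wy":0,"wz":0},{"x":0,"y":0,"z":0,"wx":0,"wy":0,"wz":0},{"x":0,"y":0,"z":0,"wx":0,"wy":0,"wz":0}], "gripper": 1, "squeeze": 40}}

```text
clock: 17.2
tool_pos: [0.5061, 0.2831, 0.2842]
tcp_rot: [0.708, 0.706, 0.0, 0.0]
ft_force: [-0.2, -1.0, 1.0]
gripper_width: 0.196
finger_force: 38.9
```

>>> {"method": "apply_moves", "body": {"rows": [{"x":0,"y":0,"z":0,"wx":0,"wy":0,"wz":0},{"x":0,"y":0,"z":0,"wx":0,"wy":0,"wz":0},{"x":0,"y":0,"z":0,"wx":0,"wy":0,"wz":0}]}}

```text
clock: 17.5
tool_pos: [0.5061, 0.2831, 0.2841]
tcp_rot: [0.709, 0.706, 0.0, 0.0]
ft_force: [-0.9, 0.6, 2.9]
gripper_width: 0.198
finger_force: 39.0
```

>>> {"method": "apply_moves", "body": {"rows": [{"x":0,"y":0,"z":-0.01,"wx":0,"wy":0,"wz":0},{"x":0,"y":0,"z":-0.03,"wx":0,"wy":0,"wz":0},{"x":0,"y":0,"z":-0.06,"wx":0,"wy":0,"wz":0},{"x":0,"y":0,"z":-0.09,"wx":0,"wy":0,"wz":0},{"x":0,"y":0,"z":-0.105,"wx":0,"wy":0,"wz":0}]}}

```text
clock: 18.0
tool_pos: [0.5061, 0.2831, 0.392]
tcp_rot: [0.709, 0.706, 0.002, 0.001]
ft_force: [0.0, 0.4, -1.7]
gripper_width: 0.195
finger_force: 39.1
```

>>> {"method": "apply_moves", "body": {"rows": [{"x":-0.035,"y":0,"z":0,"wx":0,"wy":0,"wz":0},{"x":-0.075,"y":0.001,"z":0,"wx":0,"wy":0,"wz":0},{"x":-0.12,"y":0.001,"z":0,"wx":0,"wy":0,"wz":0},{"x":-0.165,"y":0.002,"z":0,"wx":0,"wy":0,"wz":0},{"x":-0.21,"y":0.002,"z":0,"wx":0,"wy":0,"wz":0}]}}

```text
clock: 18.5
tool_pos: [0.5069, 0.0714, 0.3894]
tcp_rot: [0.708, 0.706, 0.0, 0.0]
ft_force: [0.9, 0.2, -2.1]
gripper_width: 0.199
finger_force: 39.2
```

>>> {"method": "apply_moves", "body": {"rows": [{"x":-0.045,"y":0,"z":0,"wx":0,"wy":0,"wz":0},{"x":-0.09,"y":0.001,"z":0,"wx":0,"wy":0,"wz":0},{"x":-0.135,"y":0.001,"z":0,"wx":0,"wy":0,"wz":0},{"x":-0.175,"y":0.001,"z":0,"wx":0,"wy":0,"wz":0},{"x":-0.197,"y":0.001,"z":0,"wx":0,"wy":0,"wz":0}]}}

```text
clock: 19.0
tool_pos: [0.5072, -0.1268, 0.3892]
tcp_rot: [0.709, 0.705, -0.0, 0.0]
ft_force: [1.3, -0.1, -0.9]
gripper_width: 0.193
finger_force: 39.2
```

>>> {"method": "apply_moves", "body": {"rows": [{"x":0,"y":0,"z":0,"wx":0,"wy":0,"wz":0},{"x":0,"y":0,"z":0,"wx":0,"wy":0,"wz":0},{"x":0,"y":0,"z":0,"wx":0,"wy":0,"wz":0}]}}

```text
clock: 19.3
tool_pos: [0.5075, -0.123, 0.3891]
tcp_rot: [0.708, 0.706, 0.0, -0.0]
ft_force: [0.4, 0.1, -1.2]
gripper_width: 0.196
finger_force: 39.2
```

Run:
```python
from h import *
togo([.5094,-.1241,.332]);o=get_obs();s=get_image("scene");cs=calibration("scene");print(proj(cs,o["tool_pos"]+[0,.003,-.2271]),proj(cs,[.5094,-.1208,.091]))
i=get_image("wrist");print(o["finger_force"])
B=cv2.resize(s[130:210,150:230],(384,384),interpolation=cv2.INTER_CUBIC)
cv2.imwrite("pics/w8.png",np.hstack([i[:,56:456],B]))
```

```text
t 19.3 at [ 0.5075 -0.123   0.3891] shift [-0.0011  0.0019  0.0571] turn [-0.0002 -0.0003 -0.003 ] F [ 0.38  0.1  -1.16] w 0.1964234420183502
[201.74221583 169.51414907] [202.90882235 191.94096772]
39.18514430522919
```

View pics/w8.png

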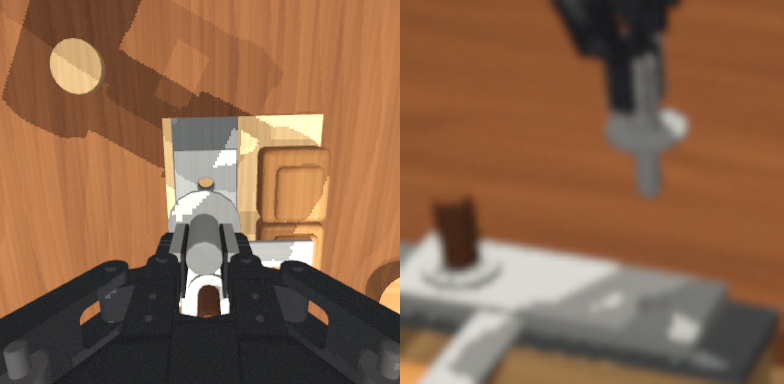

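The pin hangs upright at crop (649,197), directly over the small hole, and its projections agree to within a pixel. That makes 11 pictures viewed, one over the limit of 10, so I'll look at no more and go on by feel.

>>> {"method": "apply_moves", "body": {"rows": [{"x":-0.001,"y":0.002,"z":0.015,"wx":0,"wy":0,"wz":0},{"x":-0.001,"y":0.002,"z":0.035,"wx":0,"wy":0,"wz":0},{"x":-0.001,"y":0.002,"z":0.05,"wx":0,"wy":0,"wz":0},{"x":-0.001,"y":0.002,"z":0.06,"wx":0,"wy":0,"wz":0},{"x":-0.001,"y":0.002,"z":0.065,"wx":0,"wy":0,"wz":0}]}}

```text
clock: 19.9
tool_pos: [0.5096, -0.1244, 0.3233]
tcp_rot: [0.708, 0.706, -0.0, -0.0]
ft_force: [0.8, -0.2, -1.3]
gripper_width: 0.203
finger_force: 39.2
```

>>> {"method": "apply_moves", "body": {"rows": [{"x":0,"y":0,"z":0.001,"wx":0,"wy":0,"wz":0},{"x":0,"y":0,"z":0.002,"wx":0,"wy":0,"wz":0},{"x":0,"y":0,"z":0.003,"wx":0,"wy":0,"wz":0},{"x":0,"y":0,"z":0.004,"wx":0,"wy":0,"wz":0},{"x":0,"y":0,"z":0.005,"wx":0,"wy":0,"wz":0}]}}

```text
clock: 20.4
tool_pos: [0.5095, -0.125, 0.3191]
tcp_rot: [0.709, 0.706, 0.0, 0.0]
ft_force: [1.4, -0.9, -1.4]
gripper_width: 0.197
finger_force: 39.2
```

>>> {"method": "apply_moves", "body": {"rows": [{"x":0,"y":0,"z":0.0005,"wx":0,"wy":0,"wz":0},{"x":0,"y":0,"z":0.001,"wx":0,"wy":0,"wz":0},{"x":0,"y":0,"z":0.0015,"wx":0,"wy":0,"wz":0},{"x":0,"y":0,"z":0.002,"wx":0,"wy":0,"wz":0},{"x":0,"y":0,"z":0.0025,"wx":0,"wy":0,"wz":0}]}}

```text
clock: 20.9
tool_pos: [0.5095, -0.1249, 0.3164]
tcp_rot: [0.709, 0.706, -0.0, 0.0]
ft_force: [0.1, -0.6, -1.4]
gripper_width: 0.198
finger_force: 39.2
```

>>> {"method": "apply_moves", "body": {"rows": [{"x":0.0007,"y":0,"z":0.001,"wx":0,"wy":0,"wz":0},{"x":0.0007,"y":0,"z":0.002,"wx":0,"wy":0,"wz":0},{"x":0.0007,"y":0,"z":0.003,"wx":0,"wy":0,"wz":0}]}}

```text
clock: 21.2
tool_pos: [0.5095, -0.1242, 0.3133]
tcp_rot: [0.708, 0.706, -0.0, -0.0]
ft_force: [0.5, 0.4, -0.9]
gripper_width: 0.192
finger_force: 39.2
```

>>> {"method": "apply_moves", "body": {"rows": [{"x":0,"y":0,"z":0.001,"wx":0,"wy":0,"wz":0},{"x":0,"y":0,"z":0.002,"wx":0,"wy":0,"wz":0},{"x":0,"y":0,"z":0.003,"wx":0,"wy":0,"wz":0}]}}

```text
clock: 21.5
tool_pos: [0.5095, -0.1243, 0.3104]
tcp_rot: [0.709, 0.706, -0.0, 0.0]
ft_force: [0.1, -0.3, -1.0]
gripper_width: 0.196
finger_force: 39.2
```

>>> {"method": "apply_moves", "body": {"rows": [{"x":0,"y":0,"z":0.001,"wx":0,"wy":0,"wz":0},{"x":0,"y":0,"z":0.002,"wx":0,"wy":0,"wz":0},{"x":0,"y":0,"z":0.003,"wx":0,"wy":0,"wz":0},{"x":0,"y":0,"z":0.004,"wx":0,"wy":0,"wz":0}]}}

```text
clock: 21.9
tool_pos: [0.5095, -0.1243, 0.3064]
tcp_rot: [0.709, 0.706, 0.0, 0.0]
ft_force: [0.7, -0.2, -1.0]
gripper_width: 0.196
finger_force: 39.2
```

>>> {"method": "apply_moves", "body": {"rows": [{"x":0,"y":0,"z":0.001,"wx":0,"wy":0,"wz":0},{"x":0,"y":0,"z":0.002,"wx":0,"wy":0,"wz":0},{"x":0,"y":0,"z":0.003,"wx":0,"wy":0,"wz":0},{"x":0,"y":0,"z":0.004,"wx":0,"wy":0,"wz":0}]}}

```text
clock: 22.3
tool_pos: [0.5095, -0.1243, 0.3024]
tcp_rot: [0.709, 0.706, -0.0, 0.0]
ft_force: [-0.3, -1.9, -0.1]
gripper_width: 0.197
finger_force: 39.2
```

>>> {"method": "apply_moves", "body": {"rows": [{"x":0,"y":0,"z":0.001,"wx":0,"wy":0,"wz":0},{"x":0,"y":0,"z":0.002,"wx":0,"wy":0,"wz":0},{"x":0,"y":0,"z":0.003,"wx":0,"wy":0,"wz":0},{"x":0,"y":0,"z":0.004,"wx":0,"wy":0,"wz":0}]}}

```text
clock: 22.7
tool_pos: [0.5095, -0.1243, 0.2984]
tcp_rot: [0.709, 0.706, -0.0, 0.0]
ft_force: [0.2, -1.0, -1.1]
gripper_width: 0.197
finger_force: 39.2
```

>>> {"method": "apply_moves", "body": {"rows": [{"x":0,"y":0,"z":0.0015,"wx":0,"wy":0,"wz":0},{"x":0,"y":0,"z":0.003,"wx":0,"wy":0,"wz":0},{"x":0,"y":0,"z":0.0045,"wx":0,"wy":0,"wz":0},{"x":0,"y":0,"z":0.006,"wx":0,"wy":0,"wz":0}]}}

```text
clock: 23.1
tool_pos: [0.5095, -0.1243, 0.2923]
tcp_rot: [0.709, 0.706, -0.0, 0.0]
ft_force: [0.2, -2.2, 0.1]
gripper_width: 0.194
finger_force: 39.2
```

>>> {"method": "apply_moves", "body": {"rows": [{"x":0,"y":0,"z":0.0015,"wx":0,"wy":0,"wz":0},{"x":0,"y":0,"z":0.003,"wx":0,"wy":0,"wz":0},{"x":0,"y":0,"z":0.0045,"wx":0,"wy":0,"wz":0},{"x":0,"y":0,"z":0.006,"wx":0,"wy":0,"wz":0}]}}

```text
clock: 23.5
tool_pos: [0.5095, -0.1243, 0.2863]
tcp_rot: [0.709, 0.706, -0.0, 0.0]
ft_force: [-0.7, -1.8, -0.2]
gripper_width: 0.196
finger_force: 39.2
```

>>> {"method": "apply_moves", "body": {"rows": [{"x":0,"y":0,"z":0.001,"wx":0,"wy":0,"wz":0},{"x":0,"y":0,"z":0.002,"wx":0,"wy":0,"wz":0},{"x":0,"y":0,"z":0.003,"wx":0,"wy":0,"wz":0},{"x":0,"y":0,"z":0.004,"wx":0,"wy":0,"wz":0}]}}

```text
clock: 23.9
tool_pos: [0.5095, -0.1243, 0.2824]
tcp_rot: [0.709, 0.706, -0.0, 0.0]
ft_force: [0.4, -1.4, 0.8]
gripper_width: 0.197
finger_force: 39.2
```

>>> {"method": "apply_moves", "body": {"rows": [{"x":0,"y":0,"z":0.0005,"wx":0,"wy":0,"wz":0},{"x":0,"y":0,"z":0.001,"wx":0,"wy":0,"wz":0}]}}

```text
clock: 24.1
tool_pos: [0.5095, -0.1243, 0.2814]
tcp_rot: [0.709, 0.706, 0.0, 0.0]
ft_force: [0.9, -2.2, -0.8]
gripper_width: 0.195
finger_force: 39.2
```

>>> {"method": "apply_moves", "body": {"rows": [{"x":0,"y":0,"z":0.0005,"wx":0,"wy":0,"wz":0},{"x":0,"y":0,"z":0.001,"wx":0,"wy":0,"wz":0}]}}

```text
clock: 24.3
tool_pos: [0.5095, -0.1243, 0.2804]
tcp_rot: [0.709, 0.706, -0.0, 0.0]
ft_force: [0.1, -2.3, -0.3]
gripper_width: 0.195
finger_force: 39.2
```

>>> {"method": "apply_moves", "body": {"rows": [{"x":0,"y":0,"z":0.0004,"wx":0,"wy":0,"wz":0},{"x":0,"y":0,"z":0.0008,"wx":0,"wy":0,"wz":0}]}}

```text
clock: 24.5
tool_pos: [0.5095, -0.1243, 0.2801]
tcp_rot: [0.708, 0.706, -0.0, 0.0]
ft_force: [-2.5, -2.6, 8.1]
gripper_width: 0.198
finger_force: 40.0
```

Contact came exactly where expected, so the collar is seated. I'm easing off, releasing and retreating.

>>> {"method": "apply_moves", "body": {"rows": [{"x":0,"y":0,"z":-0.0003,"wx":0,"wy":0,"wz":0},{"x":0,"y":0,"z":-0.0003,"wx":0,"wy":0,"wz":0},{"x":0,"y":0,"z":-0.0003,"wx":0,"wy":0,"wz":0}]}}

```text
clock: 24.8
tool_pos: [0.5095, -0.1243, 0.2801]
tcp_rot: [0.709, 0.706, 0.0, 0.0]
ft_force: [-1.5, -1.7, 3.9]
gripper_width: 0.197
finger_force: 39.6
```

>>> {"method": "apply_moves", "body": {"rows": [{"x":0,"y":0,"z":0,"wx":0,"wy":0,"wz":0},{"x":0,"y":0,"z":0,"wx":0,"wy":0,"wz":0},{"x":0,"y":0,"z":0,"wx":0,"wy":0,"wz":0},{"x":0,"y":0,"z":0,"wx":0,"wy":0,"wz":0},{"x":0,"y":0,"z":0,"wx":0,"wy":0,"wz":0}], "gripper": -1}}

```text
clock: 25.3
tool_pos: [0.5095, -0.1242, 0.2798]
tcp_rot: [0.709, 0.706, 0.0, -0.0]
ft_force: [-0.2, 0.7, 0.6]
gripper_width: 0.997
finger_force: 0.0
```

>>> {"method": "apply_moves", "body": {"rows": [{"x":0,"y":0,"z":-0.02,"wx":0,"wy":0,"wz":0},{"x":0,"y":0,"z":-0.05,"wx":0,"wy":0,"wz":0},{"x":0,"y":0,"z":-0.09,"wx":0,"wy":0,"wz":0},{"x":0,"y":0,"z":-0.12,"wx":0,"wy":0,"wz":0},{"x":0,"y":0,"z":-0.13,"wx":0,"wy":0,"wz":0}]}}

```text
clock: 25.8
tool_pos: [0.5095, -0.1241, 0.413]
tcp_rot: [0.708, 0.706, 0.001, 0.002]
ft_force: [0.1, 0.2, 0.4]
gripper_width: 1.001
finger_force: 0.0
```

>>> {"method": "apply_moves", "body": {"rows": [{"x":0,"y":0,"z":0,"wx":0,"wy":0,"wz":0},{"x":0,"y":0,"z":0,"wx":0,"wy":0,"wz":0},{"x":0,"y":0,"z":0,"wx":0,"wy":0,"wz":0}]}}

```text
clock: 26.1
tool_pos: [0.5095, -0.1243, 0.4083]
tcp_rot: [0.709, 0.706, -0.0, -0.002]
ft_force: [0.4, 0.7, 0.1]
gripper_width: 0.994
finger_force: 0.0
```

Run:
```python
from h import *
togo([.5094,-.1241,.41]);s=get_image("scene").astype(int);cs=calibration("scene")
cv2.imwrite("pics/w9.png",s)
# numeric check: bright collar/pin blobs against the strap: predicted vs found silhouettes
g=cv2.cvtColor(s.astype(np.uint8),6);h=cv2.cvtColor(s.astype(np.uint8),cv2.COLOR_BGR2HSV)
m=((h[...,0]<12)&(h[...,1]>110)&(h[...,2]<85)).astype(np.uint8);x,y=map(int,proj(cs,[.512,-.241,.12]))
k=max(cv2.findContours(m[y-20:y+14,x-14:x+14],0,1)[0],key=cv2.contourArea);b=cv2.boundingRect(k);print("handle px",x-14+b[0],y-20+b[1],b[2:],"pred top",proj(cs,[.512,-.241,.144]),"bottom",proj(cs,[.512,-.241,.097]))
P=[.5094,-.121];print("pin pred top",proj(cs,[*P,.136]),"collar",proj(cs,[*P,.096]))
x,y=map(int,proj(cs,[*P,.11]));print(g[y-16:y+12,x-12:x+13:2])
```

```text
t 26.1 at [ 0.5095 -0.1243  0.4083] shift [ 0.0002 -0.0001 -0.0017] turn [-0.0028 -0.0015 -0.0041] F [0.45 0.67 0.15] w 0.9937260100315396
handle px 158 172 (8, 13) pred top [160.81645786 169.06038161] bottom [162.95420251 183.40106311]
pin pred top [201.7544749  178.10906507] collar [202.72353308 190.42671295]
[[102 101 100  99  99  99 100 101 101 101 101 102 103]
 [105 105 103 102 102 101 101 100 100 101 100 101 101]
 [105 105 104 105 104 103 103 102 102 102 101 101 101]
 [106 105 104 105 105 105 104 104 104 103 101 102 101]
 [104 104 105 104 104 104 105 104 104 103 104 103 103]
 [103 103 104 104 104 104 104 104 103 104 104 103 104]
 [101 102 102 103 103 105 107 105 104 104 104 104 104]
 [ 99  99 101 101 103 107 110 107 104 104 104 104 104]
 [ 97  98  99  99 102 112 114 111 103 104 104 104 105]
 [ 95  95  96  97 101 117 119 112 100 101 101 102 104]
 [ 93  94  94  95  96 122 127 109  96  98  98 100 102]
 [ 95  93  93  93  93 119 126 102  92  95  96  97  98]
 [100  97  94  94  92 110 116  99  92  94  94  95  96]
 [131 119 106  98  94 106 111  98  91  94  94  95  94]
 [182 167 143 113
[... 171 characters left out ...]
09 110 102 122 124 122 109 100]
 [193 172 149 149 142 109 110 101 127 129 132 119 111]
 [163 152 147 148 143 110 110 100 120 123 129 120 118]
 [149 148 146 149 143 110 110 101 112 118 119 119 119]
 [147 148 144 148 144 113 110 109 113 117 115 118 118]
 [147 147 143 147 146 118 112 134 122 117 110 118 116]
 [154 148 144 143 144 121 118 165 145 118 107 118 114]
 [169 150 145 136 135 119 129 181 165 121 110 118 107]
 [169 149 145 129 123 117 132 176 160 131 115 117  97]
 [151 146 146 135 118 116 127 159 149 160 126 114  88]
 [132 135 141 139 120 115 127 167 171 187 148 112  80]][ WARN:0@0.712] global loadsave.cpp:1063 imwrite_ Unsupported depth image for selected encoder is fallbacked to CV_8U.
```

```bash
python3 -c "
from station import *
print(finish_job())"
```

```text
the job is handed in; nothing more can be done
None
```

I handed the job in at about 26 s: force, position and image readings put the drift and locking pin home in their holes, with the gripper released and clear; no verdict came back, and I viewed 11 pictures, one over the limit of 10.

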